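Sort the coffee and seasoning things back to their places

TASK

Put the five things in front of the robot away where each belongs: the pepper mill standing in the wide bay of the wooden rack, the salt shaker standing in its narrow bay, both teaspoons flat in the cutlery tray, side by side along its length and not on one another, and the espresso cup upright in the middle of the cork coaster. Never tip the shaker, the mill or the cup over, and leave the dropper bottle and the kitchen timer where they stand.

Things in the scene. Friction and masses are not known exactly. Their poses are not given: they have to be found in the camera images.
- salt_shaker: Loose salt shaker: clear glass body with white salt and a grey domed cap, standing; 44 mm across up to 70 mm high, then a 34 mm cap, 90 mm high in all. Origin: centre of the underside, z up its axis.
- pepper_mill: Loose turned brown wooden pepper mill, standing; foot 58 mm across, slimmer at the waist (but it grips as if 58 mm up to 108 mm), a round head 50 mm across from 109 to 139 mm high, best gripped there, and a small 12 mm knob on top, 150 mm high in all. The head does not turn. Origin: centre of the underside, z up its axis.
- espresso_cup: Loose white espresso cup, standing, open side up; rim 62 mm across and 50 mm high, narrowing to a 45 mm foot; a loop handle on its -y side reaches to 44 mm from the origin. Origin: at the height of the underside, in the middle of cup plus handle: the axis of the round cup lies at y = +12 mm from it. x runs across the handle's direction (the cup is 63 mm wide along x), z up.
- teaspoon_a: Loose pale metal teaspoon lying bowl up, 139 mm long along its x, bowl (30 mm wide) at +x, handle's end at -x, 10 mm high at most. Origin: middle of the length, underside. Grip it across (along y) 15 mm to the handle's side of the middle: the fingers stop at about 20 mm, on what lies 2 to 9 mm above its support. The two spoons are alike and may change places.
- teaspoon_b: The second loose teaspoon, same shape, size and axes as the first.
- seasoning_rack: Fixed low brown wooden rack with two open-topped bays in a row along its y: 92 mm (x) by 168 mm (y), walls 6 mm thick, tops 35 mm above the worktop, floor of the bays 8 mm above it. The wide bay is 80 mm (x) by 86 mm (y), its centre at y = +35 mm; the narrow bay is 80 mm (x) by 64 mm (y), its centre at y = -46 mm. Origin: centre of the underside.
- cutlery_tray: Fixed shallow pale wooden tray, open on top, no dividers: outside 132 mm (x) by 178 mm (y) and 20 mm high, walls and floor 6 mm thick, inside 120 by 166 mm. It is longer along its y. Origin: centre of the underside.
- coaster: Fixed round cork coaster, 94 mm across, 9 mm thick. Origin: centre of the underside.
- flavour_bottle: Bystander, leave alone: small brown dropper bottle with a black rubber top, 33 mm across, 102 mm high, standing. Origin: centre of the underside.
- kitchen_timer: Bystander, leave alone: round kitchen timer, red base and white dial, 63 mm across, 49 mm high. Origin: centre of the underside.
There are look-alikes about, which are no part of the job. Leave any purple look-alike of the espresso_cup alone. Leave any green look-alike of the teaspoon_b alone.

How it is judged (in metres and radians):
At the end, for the whole second after the job is handed in: Mill in the wide and shaker in the narrow bay, on its floor, upright within 7 deg; both spoons on the tray floor, not stacked, within 20 deg of its length, middles within 50 mm (x) and 18 mm (y) of its centre; cup upright on the coaster, its axis within 15 mm of centre in x and y; all at rest (x of salt_shaker in the frame of seasoning_rack between -0.022 and 0.022 m and y of salt_shaker in the frame of seasoning_rack between -0.068 and -0.024 m and z of salt_shaker in the frame of seasoning_rack between 0.003 and 0.014 m and angle between each of salt_shaker, pepper_mill, espresso_cup's own z axis and vertical below 0.12 rad and linear speed of each of salt_shaker, pepper_mill, teaspoon_a, teaspoon_b, espresso_cup below 0.02 m/s and angular speed of each of salt_shaker, pepper_mill, teaspoon_a, teaspoon_b, espresso_cup below 0.3 rad/s and x of pepper_mill in the frame of seasoning_rack between -0.022 and 0.022 m and y of pepper_mill in the frame of seasoning_rack between 0.013 and 0.057 m and z of pepper_mill in the frame of seasoning_rack between 0.003 and 0.014 m and x of teaspoon_a in the frame of cutlery_tray between -0.05 and 0.05 m and y of teaspoon_a in the frame of cutlery_tray between -0.018 and 0.018 m and z of teaspoon_a in the frame of cutlery_tray between 0.002 and 0.013 m and angle between each of teaspoon_a, teaspoon_b's own z axis and vertical below 0.3 rad and angle between the x axis of each of teaspoon_a, teaspoon_b and the y axis of cutlery_tray, either way round below 0.35 rad and x of teaspoon_b in the frame of cutlery_tray between -0.05 and 0.05 m and y of teaspoon_b in the frame of cutlery_tray between -0.018 and 0.018 m and z of teaspoon_b in the frame of cutlery_tray between 0.002 and 0.013 m and x of coaster in the frame of espresso_cup between -0.015 and 0.015 m and y of coaster in the frame of espresso_cup between -0.003 and 0.027 m and z of espresso_cup in the frame of coaster between 0.006 and 0.013 m); the robot touches nothing.
It fails at once if the salt shaker is tipped more than 45 degrees (angle between salt_shaker's own z axis and vertical above 0.785 rad).
It fails at once if the pepper mill is tipped more than 45 degrees (angle between pepper_mill's own z axis and vertical above 0.785 rad).
It fails at once if the espresso cup is tipped more than 45 degrees (angle between espresso_cup's own z axis and vertical above 0.785 rad).
It fails at once if the dropper bottle is moved more than 15 mm (distance of flavour_bottle from where it was at the start of the episode above 0.015 m).
It fails at once if the kitchen timer is moved more than 15 mm (distance of kitchen_timer from where it was at the start of the episode above 0.015 m).
It also fails if it takes over 136 s, if anything falls off the work surface, if the arm or the gripper's body presses on something with over 40 N, if the wrist force passes 120 N, or if a joint passes its speed limit or range.

ROBOT

A 7-joint arm with a two-finger parallel gripper is mounted at the origin on a cart in front of the work surface, level with it; the furniture and walls round the work are solid. World frame = base frame: x ahead of the robot, y to its left, z up, the work surface at z = 0. Lengths are in mm, angles in rad, forces in N, time in s.
With the tool pointing down it reaches from about 400 to 875 mm from the base axis. Payload 4.4 kg.
Tool frame: the origin (TCP) lies at the very end of the fingers, on their centre line; the grasp point (between the pads) lies 19 mm behind it; z points along the fingers, y is the line along which they close (so a half turn about z gives the same grasp; the last joint's range is limited). The gripper opens to 85 mm and grips with 20 to 120 N. Pads are 22 mm wide; open, the fingers measure 114 mm over their backs; the gripper's body (76 mm by 85 mm) begins 54 mm behind the grasp point. The pads swing forward as they close: fully open they stand 13 mm farther back than shut.
Start: joints at [1.145, 0.628, 0.038, 1.517, -0.027, 0.996, -0.02], TCP at [228.885, -608.383, 231.313] pointing down, gripper open.
Joint ranges: [-3.06, 3.06], [-0.37, 2.12], [-1.25, 1.32], [0.18, 2.47], [-1.1, 4.24], [0.23, 1.98], [-2.94, 2.94]. Speed limits (rad/s): [2.57, 2.57, 3.14, 3.14, 3.14, 3.14, 3.14].

INTERFACE

Orientations are given as [roll, pitch, yaw] about the fixed x, y, z axes, in that order (R = Rz(yaw) Ry(pitch) Rx(roll)).
In Python, from cell import read_state, get_image, camera_params, finish_job gives the robot as it stands.
- The arm moves only by the tool arm_command, never from a script. Its argument "deltas" is a list of rows, each an object of numbers: "dx", "dy", "dz": the shift along the world's x, y, z in m; "yaw": the turn about the world's z in degrees; "jaw": the opening, from 0 (shut) to 1 (fully open). A call has 1 to 20 rows; each row is the pose to reach, as a shift and turn from the pose commanded when the call began; what a row does not reach only later rows make up. A row lasts 1/10 s, in which the tool goes at most 50 mm and 8.59 degrees, less where a joint would pass 70% of its speed; a pose out of reach is approached as far as the arm can. A call with a gripper value outside its range is refused whole. The fingers move at their own pace and stop on an object; the grip force is fixed at half the most. Time passes only in rows, so rows that repeat a pose let the fingers close. It gives the time, the measured TCP pose, the force, the opening and the grip force at its end, in the units of the state.
- read_state(): the state, without advancing time (a new reading comes with each control period).
- get_image(name): name is "scene" or "top"; returns (picture, depth): 420x560x3 uint8, red, green, blue; 420x560 float32, mm along the optical axis (not along the pixel's ray), 0 where there is no reading.
- camera_params(name): a dict with "camera_matrix" (3x3 intrinsics, pixels), "k1" (the pictures are not rectified: a ray, as slopes to the right and down, at radius r is drawn at 1 + k1 r^2 times it, then the intrinsics apply), "extrinsics" (4x4, takes a point from camera to world coordinates). Camera axes: x right, y down, z forward; pixel columns grow to the right and rows downward; lengths in mm; the calibration is good to about 2 mm. A picture is of the moment at which its call begins. camera_params takes no time and is no camera call.
- finish_job(): hands the job in; it is judged then, once.
The state is a dict: "clock": time; "qpos": joint angles; "qd": joint speeds; "tau": joint torques, N m; "eef_pos": TCP position; "tool_rot": TCP orientation; "force": force on the tool from outside, world axes, zero at the start; "torque": the same for the moment, N m; "width": finger opening in mm; "gripper_force": force on a finger pad.
Only numpy, scipy, OpenCV 4.12 (cv2) and the standard library are available. Lean on these libraries where they do the work, as an engineer would, in place of code of your own. Each camera call takes 0.05 s, during which the arm holds its last target. There are 200 camera calls.

## Working session

There is one attempt and no reset: what is moved stays moved. The work goes in short steps, Python scripts to look and compute and a tool call to move; the robot and the scene stay as the last step left them, time stands still between calls to the robot, and variables do not carry over. Pictures are saved under pics/ and viewed, at most 14 in all, crops included, and the job is handed in when it is done.

Besides the shell and the picture viewer there is one more tool, called after "Emit:" as name(argument=value, ...) on one line, values as JSON. arm_command: Moves the arm, as the interface text tells. Its arguments: {"type":"object","properties":{"deltas":{"type":"array"}},"required":["deltas"]}

```bash
mkdir -p pics; cat > h.py <<'E'
import numpy as np, cv2
from cell import *
def cam(n):
    p=camera_params(n); return np.array(p["camera_matrix"]),p["k1"],np.array(p["extrinsics"])
def rays(n,uv):
    K,k,T=cam(n); uv=np.atleast_2d(np.asarray(uv,float))
    d=np.c_[(uv[:,0]-K[0,2])/K[0,0],(uv[:,1]-K[1,2])/K[1,1]]
    s=d.copy()
    for _ in range(20): s=d/(1+k*(s**2).sum(1))[:,None]
    return T[:3,3], np.c_[s,np.ones(len(s))]@T[:3,:3].T
def onz(n,uv,z):
    o,d=rays(n,uv); return o+d*((z-o[2])/d[:,2])[:,None]
def cloud(n,depth):
    h,w=depth.shape; u,v=np.meshgrid(np.arange(w),np.arange(h))
    o,d=rays(n,np.c_[u.ravel(),v.ravel()])
    return (o+d*depth.ravel()[:,None]).reshape(h,w,3)
E
python3 - <<'E'
from h import *
for n in("top","scene"):
    im,d=get_image(n); cv2.imwrite(f"pics/{n}0.png",im[:,:,::-1]); np.savez(f"{n}0.npz",im=im,d=d)
    print(n,camera_params(n))
print(read_state())
E
```

```text
top {'camera_matrix': array([[428.49365118,   0.        , 280.18977188],
       [  0.        , 428.49365118, 207.98627756],
       [  0.        ,   0.        ,   1.        ]]), 'k1': -0.12832090452802877, 'extrinsics': array([[-9.02447956e-02, -9.75744955e-01,  1.99443374e-01,
         3.53418872e+02],
       [-9.95914364e-01,  8.90664649e-02, -1.48911154e-02,
        -2.09548949e+02],
       [-3.23378556e-03, -1.99972367e-01, -9.79796201e-01,
         1.20464142e+03],
       [ 0.00000000e+00,  0.00000000e+00,  0.00000000e+00,
         1.00000000e+00]])}
scene {'camera_matrix': array([[406.71589472,   0.        , 283.69225006],
       [  0.        , 406.71589472, 210.79245847],
       [  0.        ,   0.        ,   1.        ]]), 'k1': 0.008860693789991327, 'extrinsics': array([[ 7.57136777e-01, -4.53591220e-01,  4.70105208e-01,
        -9.53869757e+01],
       [-6.53160670e-01, -5.13325628e-01,  5.56666810e-01,
        -1.05703616e+03],
       [-1.11821268e-02, -7.28527147e-01, -6.84925657e-01,
         1.06194856e+03],
       [ 0.00000000e+00,  0.00000000e+00,  0.00000000e+00,
         1.00000000e+00]])}
{'clock': 0.1, 'qpos': array([ 1.14519377,  0.62928509,  0.03844559,  1.51826284, -0.0269934 ,
        0.99634288, -0.02002022]), 'qd': array([-0.00101451, -0.00201748,  0.00056407, -0.00428733, -0.00042034,
        0.00172889, -0.0010189 ]), 'tau': array([ 3.24419925e-03, -5.64531076e+01,  1.23040058e+00, -1.93973386e+01,
        1.13355916e-02,  5.39954563e-03,  4.01499540e-05]), 'eef_pos': array([ 228.6813755 , -607.82942853,  230.46235588]), 'tool_rot': array([-3.13981270e+00,  2.60889993e-05,  3.59785397e-01]), 'force': array([-0.48170277, -0.09356893, -0.14764089]), 'torque': array([-0.04741163, -0.0381251 ,  0.00932459]), 'gripper_force': 0.0, 'width': 85.70000642228842}
```

View pics/top0.png

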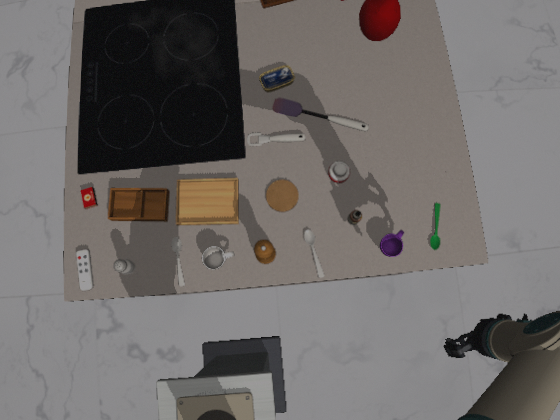

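View pics/scene0.png

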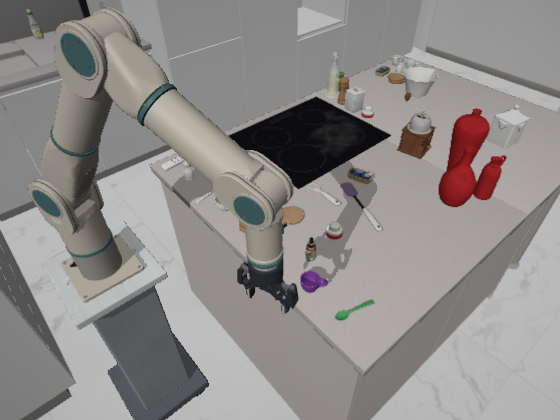

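Top view: rack (139,204), tray (208,201), coaster (282,195), shaker (122,266), spoon (180,265), white cup (214,257), mill (265,251), spoon (313,252). Bystanders are the bottle (355,215) and timer (340,172). The look-alikes to leave are the purple cup (391,244) and green spoon (436,225). The white cup and the two pale metal spoons fit the description, which I'll confirm in a crop.

```bash
python3 - <<'E'
from h import *
f=np.load("top0.npz"); im,d=f["im"],f["d"]
x0,y0,x1,y1=95,165,345,305
c=cv2.resize(im[y0:y1,x0:x1],None,fx=3.2,fy=3.2,interpolation=cv2.INTER_CUBIC)
c=np.clip(c*1.3,0,255).astype(np.uint8)
cv2.imwrite("pics/crop0.png",c[:,:,::-1])
P=cloud("top",d); H=P[...,2]
tab=H[270:285,330:340]; print("table z",np.median(tab),np.median(H[225:235,140:150]),tab.std())
m=((H>5)&(d>0)).astype(np.uint8); m[:y0]=0;m[300:]=0;m[:,:70]=0;m[:,460:]=0
n,l,s,ce=cv2.connectedComponentsWithStats(m)
for i in range(1,n):
    if s[i,4]<12: continue
    q=P[l==i]; 
    (cx,cy),(w,h),a=cv2.minAreaRect(q[:,:2].astype(np.float32))
    print(i,s[i,:4],s[i,4],"z",np.percentile(q[:,2],[5,50,99]).round(),"rect",np.round([cx,cy,w,h,a],1),"mean",q.mean(0).round(1))
E
```

```text
table z -0.9329874121840476 -0.7136007882888862 451.6269318949894
2 [ 78 165   8   9] 26 z [ 5.  7. 12.] rect [771.2 357.6  22.5  24.   16.2] mean [770.3 355.7   7. ]
3 [ 87 165  28   8] 82 z [ 5.  6. 11.] rect [766.9 297.   85.3  21.9  84.9] mean [769.2 301.7   6.8]
5 [119 165  16   4] 33 z [5. 7. 9.] rect [763.9 215.   46.9  10.1  85. ] mean [764.6 217.6   6.8]
6 [136 165  12   3] 16 z [5. 6. 8.] rect [761.1 170.4  33.6   6.9  84.4] mean [763.1 172.3   6.3]
10 [329 165  22  19] 327 z [15. 31. 52.] rect [ 679.7 -406.6   62.9   50.6   79.6] mean [ 677.7 -402.3   33.8]
77 [175 178  64  47] 1879 z [ 5.  8. 23.] rect [636.2 -18.4 184.8 135.7  86.2] mean [633.7 -22.3  10. ]
91 [266 180  33  31] 770 z [ 6.  9. 14.] rect [ 634.7 -236.4   91.9   89.4   84.3] mean [ 634.2 -236.8    9.1]
118 [ 80 187  17  21] 256 z [ 9. 16. 21.] rect [681.1 332.8  63.6  44.6  13.7] mean [679.1 329.6  15.6]
122 [107 188  64  33] 1772 z [ 6. 11. 38.] rect [643.2 181.4 184.7  91.5  84.1] mean [643.9 177.9  16.9]
182 [430 205  11  45] 167 z [ 5.  8. 14.] rect [ 501.9 -667.1   30.3  130.1   79. ] mean [ 500.5 -668
[... 391 characters left out ...]
t [ 455.9 -312.8  109.8   22.5    8.3] mean [ 454.  -313.8    8. ]
324 [172 237   7   6] 20 z [ 5.  7. 12.] rect [534.3  78.9  10.5  20.7  55.4] mean [534.6  78.8   7.5]
342 [254 239  22  25] 422 z [ 13. 132. 150.] rect [ 471.3 -173.8   56.    52.5   84.2] mean [ 468.2 -176.6  107.5]
394 [177 247   8  37] 104 z [ 5.  7. 12.] rect [459.9  68.8 102.   18.3   2. ] mean [456.4  68.9   7.6]
395 [202 246  32  24] 479 z [ 6. 23. 53.] rect [474.9 -41.   60.9  81.4  37.3] mean [472.4 -36.   27. ]
401 [ 76 249  18  42] 551 z [10. 15. 20.] rect [468.8 345.7 117.9  43.3   6.7] mean [468.  344.3  14.4]
445 [114 259  21  16] 264 z [23. 74. 92.] rect [469.3 222.1  56.6  40.5  68. ] mean [464.7 207.6  64.6]
```

View pics/crop0.png

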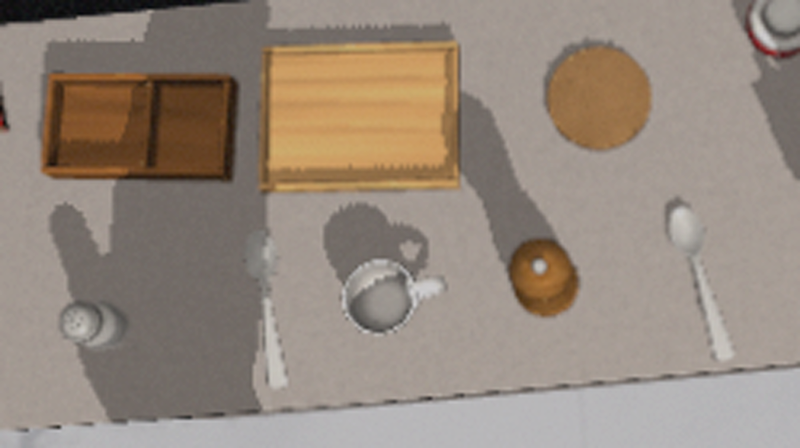

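The crop confirms the white cup with its handle to the right (445,287), two pale metal spoons with bowls up, the wide bay on the left (+y) and the narrow bay on the right. Next I'll turn these picks into positions.

```bash
python3 - <<'E'
from h import *
f=np.load("top0.npz"); im,d=f["im"],f["d"]
def pk(c): c=np.atleast_2d(c); return (c+.5)/3.2-.5+[95,165]
def W(c,z): return onz("top",pk(c),z)[:,:2]
for nm,c,z in [("shaker cap",(78,320),87),("mill knob",(539,266),148),("mill head",(541,268),124),("cup rim",(379,297),50),("cup handle",(445,287),35),
  ("spA bowl tip",(259,230),6),("spA end",(277,387),5),("spB tip",(679,200),6),("spB end",(724,358),5),("coaster",(599,97),9)]:
    print(nm,W(c,z).round(1)[0])
for nm,c,z in [("rack",[(48,74),(237,76),(233,181),(43,177)],35),("tray",[(263,45),(459,42),(459,187),(261,190)],20)]:
    q=W(c,z); a=(q[0]+q[3]-q[1]-q[2])/2; b=(q[0]+q[1]-q[2]-q[3])/2
    print(nm,q.mean(0).round(1),"len",np.linalg.norm(a).round(1),np.linalg.norm(b).round(1),"ydir deg from +y",np.degrees(np.arctan2(-a[0],a[1])).round(1),"from b",np.degrees(np.arctan2(b[1],b[0])).round(1))
P=cloud("top",d)
# refine: band slices from depth
def band(box,lo,hi):
    x,y,w,h=box; q=P[y:y+h,x:x+w].reshape(-1,3); q=q[(q[:,2]>lo)&(q[:,2]<hi)]
    r=cv2.minEnclosingCircle(q[:,:2].astype(np.float32)); print(box,len(q),q.mean(0).round(1),np.round(r[0],1),round(r[1],1))
band((110,255,28,22),75,95); band((254,239,22,25),118,152); band((202,246,26,24),44,56)
# spoon A/B line fits
for b in [(172,234,14,54),(300,225,26,54)]:
    x,y,w,h=b; q=P[y:y+h,x:x+w].reshape(-1,3); q=q[(q[:,2]>3.5)&(q[:,2]<15)]
    r=cv2.minAreaRect(q[:,:2].astype(np.float32)); print("spoon",r)
# cup rim: bright mask ellipse
hsv=cv2.cvtColor(im,cv2.COLOR_RGB2HSV)
h2=(hsv[...,0]>8)&(hsv[...,0]<25)&(hsv[...,1]>90)
m=np.zeros(h2.shape,np.uint8); m[176:216,262:304]=h2[176:216,262:304]
c=max(cv2.findContours(m,0,1)[0],key=cv2.contourArea); e=cv2.fitEllipse(c); print("coaster",e,onz("top",e[0],9))
E
```

```text
shaker cap [467.1 212.6]
mill knob [ 472.3 -174.4]
mill head [ 473.3 -175.1]
cup rim [469.1 -34.3]
cup handle [474.2 -89.1]
spA bowl tip [542.   75.8]
spA end [402.8  66.9]
spB tip [ 535.4 -297.9]
spB end [ 393.8 -322.9]
coaster [ 634.3 -235.9]
rack [639.  172.7] len 173.6 94.3 ydir deg from +y -6.2 from b -3.8
tray [634.7 -22.6] len 176.6 132.2 ydir deg from +y -4.4 from b -3.6
(110, 255, 28, 22) 129 [467.1 212.6  84.6] [468.4 215.2] 18.1
(254, 239, 22, 25) 309 [ 472.5 -175.3  134.1] [ 473.9 -175. ] 25.0
(202, 246, 26, 24) 117 [471.4 -39.8  48.6] [469.4 -38.6] 35.7
spoon ((472.7288818359375, 70.00836944580078), (37.43989562988281, 145.58831787109375), 88.53445434570312)
spoon ((466.03387451171875, -307.30657958984375), (71.02732849121094, 149.2313995361328), 84.48124694824219)
coaster ((281.6981506347656, 195.1736602783203), (30.73552703857422, 31.338167190551758), 109.88384246826172) [[ 633.72655245 -235.40696221    9.        ]]
```

Emit:
arm_command(deltas=[{"dx": 0.251, "dy": 0.408, "dz": 0.02, "yaw": 64, "jaw": 1}, {"dx": 0.251, "dy": 0.408, "dz": 0.02, "yaw": 64, "jaw": 1}, {"dx": 0.251, "dy": 0.408, "dz": 0.02, "yaw": 64, "jaw": 1}, {"dx": 0.251, "dy": 0.408, "dz": 0.02, "yaw": 64, "jaw": 1}, {"dx": 0.251, "dy": 0.408, "dz": 0.02, "yaw": 64, "jaw": 1}, {"dx": 0.251, "dy": 0.408, "dz": 0.02, "yaw": 64, "jaw": 1}, {"dx": 0.251, "dy": 0.408, "dz": 0.02, "yaw": 64, "jaw": 1}, {"dx": 0.251, "dy": 0.408, "dz": 0.02, "yaw": 64, "jaw": 1}, {"dx": 0.251, "dy": 0.408, "dz": 0.02, "yaw": 64, "jaw": 1}, {"dx": 0.251, "dy": 0.408, "dz": 0.02, "yaw": 64, "jaw": 1}, {"dx": 0.238, "dy": 0.821, "dz": -0.04, "yaw": 64, "jaw": 1}, {"dx": 0.238, "dy": 0.821, "dz": -0.04, "yaw": 64, "jaw": 1}, {"dx": 0.238, "dy": 0.821, "dz": -0.04, "yaw": 64, "jaw": 1}, {"dx": 0.238, "dy": 0.821, "dz": -0.04, "yaw": 64, "jaw": 1}, {"dx": 0.238, "dy": 0.821, "dz": -0.04, "yaw": 64, "jaw": 1}, {"dx": 0.238, "dy": 0.821, "dz": -0.04, "yaw": 64, "jaw": 1}, {"dx": 0.238, "dy": 0.821, "dz": -0.04, "yaw": 64, "jaw": 1}, {"dx": 0.238, "dy": 0.821, "dz": -0.04, "yaw": 64, "jaw": 1}, {"dx": 0.238, "dy": 0.821, "dz": -0.04, "yaw": 64, "jaw": 1}, {"dx": 0.238, "dy": 0.821, "dz": -0.04, "yaw": 64, "jaw": 1}])

```text
clock: 2.1
eef_pos: [465.7, 216.6, 190.7]
tool_rot: [-3.14, -0.002, 1.483]
force: [-0.6, 0.3, -0.4]
width: 85.4
gripper_force: 0.0
```

```bash
python3 - <<'E'
from h import *
s=read_state(); print(s["clock"],s["eef_pos"],s["tool_rot"],s["qpos"])
im,d=get_image("scene"); x0,y0,x1,y1=130,120,370,280
cv2.imwrite("pics/s1.png",cv2.resize(im[y0:y1,x0:x1],None,fx=3.2,fy=3.2,interpolation=cv2.INTER_CUBIC)[:,:,::-1])
d=np.load("top0.npz")["d"]; P=cloud("top",d)
# rack & tray rims from depth
for nm,(x,y,w,h),lo,hi in [("rack",(100,180,75,50),25,42),("tray",(170,172,75,58),14,26)]:
    q=P[y:y+h,x:x+w].reshape(-1,3); q=q[(q[:,2]>lo)&(q[:,2]<hi)]
    print(nm,len(q),cv2.minAreaRect(q[:,:2].astype(np.float32)))
E
```

```text
2.1 [465.69722919 216.564198   190.71904373] [-3.14034158e+00 -1.67242354e-03  1.48316347e+00] [-0.26275549  0.50552897 -0.32647835  1.93244116  0.22940586  0.7394885
 -0.80923832]
rack 547 ((642.7499389648438, 177.6365966796875), (171.44215393066406, 90.91436004638672), 84.35102081298828)
tray 439 ((635.5297241210938, -21.583778381347656), (178.3773956298828, 130.91665649414062), 86.0323486328125)
```

View pics/s1.png

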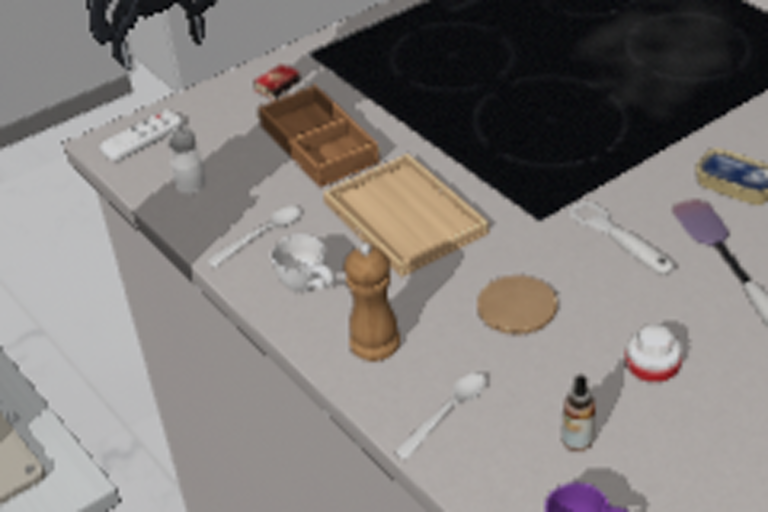

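The scene view shows everything unoccluded: shaker cap (182,137), mill knob (366,246), cup rim (300,248), coaster (517,303), rack and tray. I'll cross-check these against the top view.

```bash
python3 - <<'E'
from h import *
def W(c,z): return onz("scene",(np.atleast_2d(c)+.5)/3.2-.5+[130,120],z)[:,:2].round(1)
for nm,c,z in [("shaker cap",(182,137),83),("shaker base",(188,186),3),("mill knob",(366,246),146),("mill head",(368,268),124),("cup rim",(300,248),50),("coaster",(517,303),9),
 ("spA tip",(301,212),6),("spA end",(212,264),5),("spB tip",(487,377),6),("spB end",(401,456),5)]: print(nm,W(c,z)[0])
print("rack",W([(258,108),(319,88),(380,152)],35).tolist()); print("tray",W([(324,199),(407,155),(488,222),(405,264)],20).tolist(), W([(324,199),(407,155),(488,222),(405,264)],20).mean(0))
E
```

```text
shaker cap [468.6 214.1]
shaker base [464.7 219.5]
mill knob [ 478.1 -168.8]
mill head [ 472.  -177.8]
cup rim [477.7 -26.9]
coaster [ 635.8 -234.6]
spA tip [543.2  74.4]
spA end [405.9  65.6]
spB tip [ 534.3 -299. ]
spB end [ 394.  -324.4]
rack [[608.2, 265.1], [697.9, 248.9], [672.7, 76.0]]
tray [[571.3, 61.3], [706.6, 63.7], [697.5, -110.8], [572.4, -103.9]] [636.95  -22.425]
```

Emit:
arm_command(deltas=[{"dx": 0, "dy": 0.001, "dz": -0.05, "yaw": 0, "jaw": 1}, {"dx": 0, "dy": 0.001, "dz": -0.1, "yaw": 0, "jaw": 1}, {"dx": 0, "dy": 0.001, "dz": -0.13, "yaw": 0, "jaw": 1}, {"dx": 0, "dy": 0.001, "dz": -0.145, "yaw": 0, "jaw": 1}, {"dx": 0, "dy": 0.001, "dz": -0.159, "yaw": 0, "jaw": 1}, {"dx": 0, "dy": 0.001, "dz": -0.159, "yaw": 0, "jaw": 1}, {"dx": 0, "dy": 0.001, "dz": -0.159, "yaw": 0, "jaw": 0.4}, {"dx": 0, "dy": 0.001, "dz": -0.159, "yaw": 0, "jaw": 0.4}, {"dx": 0, "dy": 0.001, "dz": -0.159, "yaw": 0, "jaw": 0.3}, {"dx": 0, "dy": 0.001, "dz": -0.159, "yaw": 0, "jaw": 0.3}, {"dx": 0, "dy": 0.001, "dz": -0.159, "yaw": 0, "jaw": 0.3}, {"dx": 0, "dy": 0.001, "dz": -0.159, "yaw": 0, "jaw": 0.3}, {"dx": 0, "dy": 0.001, "dz": -0.159, "yaw": 0, "jaw": 0.3}, {"dx": 0, "dy": 0.001, "dz": -0.159, "yaw": 0, "jaw": 0.3}])

```text
clock: 3.55
eef_pos: [467.3, 213.6, 33.8]
tool_rot: [3.14, -0.0, 1.477]
force: [-1.4, -0.8, 9.2]
width: 37.2
gripper_force: 59.0
```

```bash
python3 - <<'E'
from h import *
s=read_state(); print(s["width"],s["force"],s["torque"])
A,_=get_image("scene"); B,_=get_image("top")
f=lambda I,x,y:cv2.resize(I[y:y+80,x:x+80],(400,400),interpolation=cv2.INTER_CUBIC)
cv2.imwrite("pics/g1.png",np.hstack([f(A,150,130),f(B,90,225)])[:,:,::-1])
E
```

```text
37.232768271182294 [-1.3938483  -0.79612905  9.19521963] [-0.23003735  0.37699057  0.08278571]
```

View pics/g1.png

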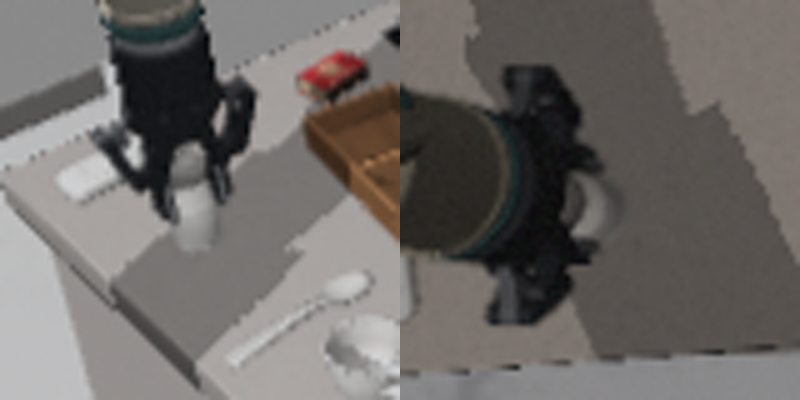

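The shaker (crop centres 190,225 and 600,210) sits roughly centred between the fingers. I'll make a gentle test lift.

Emit:
arm_command(deltas=[{"dx": 0, "dy": 0, "dz": 0.01, "yaw": 0, "jaw": 0.3}, {"dx": 0, "dy": 0, "dz": 0.025, "yaw": 0, "jaw": 0.3}, {"dx": 0, "dy": 0, "dz": 0.04, "yaw": 0, "jaw": 0.3}, {"dx": 0, "dy": 0, "dz": 0.055, "yaw": 0, "jaw": 0.3}, {"dx": 0, "dy": 0, "dz": 0.07, "yaw": 0, "jaw": 0.3}, {"dx": 0, "dy": 0, "dz": 0.07, "yaw": 0, "jaw": 0.3}, {"dx": 0, "dy": 0, "dz": 0.07, "yaw": 0, "jaw": 0.3}])

```text
clock: 4.35
eef_pos: [467.1, 213.5, 102.7]
tool_rot: [3.141, -0.0, 1.477]
force: [-0.4, -0.8, -1.5]
width: 37.0
gripper_force: 60.1
```

```bash
python3 - <<'E'
from h import *
s=read_state(); print(s["eef_pos"],s["width"],s["force"],s["torque"])
A,_=get_image("scene"); B,_=get_image("top")
f=lambda I,x,y:cv2.resize(I[y:y+80,x:x+80],(400,400),interpolation=cv2.INTER_CUBIC)
cv2.imwrite("pics/g2.png",np.hstack([f(A,150,110),f(B,90,225)])[:,:,::-1])
E
```

```text
[467.06211468 213.53643519 102.67133734] 37.02197440811753 [-0.35668393 -0.75349141 -1.51531577] [-0.00576257  0.03439036  0.02963225]
```

View pics/g2.png

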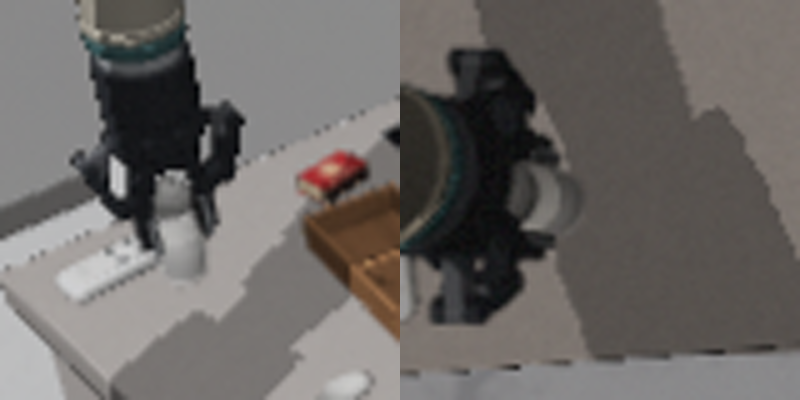

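```bash
python3 - <<'E'
from h import *
T=lambda c,x,y:(np.atleast_2d(c)+.5)/5-.5+[x,y]
print("cap top", onz("scene",T((175,185),150,110),155), "base", onz("scene",T((185,278),150,110),71))
print("top base right edge", onz("top",T((583-400,200),90,225),72))
im=get_image("top")
o=[(onz("top",T((u-400,v),90,225),z)[0].round(1)) for u,v,z in[(545,165,140),(545,235,140),(560,240,72)]]; print(o)
E
```

```text
cap top [[475.8458597 216.554688  155.       ]] base [[466.02424948 213.32904735  71.        ]]
top base right edge [[467.21813146 198.38343717  72.        ]]
[array([479.6, 193.3, 140. ]), array([444.3, 194.3, 140. ]), array([446.8, 211.8,  72. ])]
```

Emit:
arm_command(deltas=[{"dx": 0.02, "dy": -0.01, "dz": 0.005, "yaw": 0, "jaw": 0.3}, {"dx": 0.05, "dy": -0.026, "dz": 0.005, "yaw": 0, "jaw": 0.3}, {"dx": 0.08, "dy": -0.042, "dz": 0.005, "yaw": 0, "jaw": 0.3}, {"dx": 0.11, "dy": -0.057, "dz": 0.005, "yaw": 0, "jaw": 0.3}, {"dx": 0.14, "dy": -0.073, "dz": 0.005, "yaw": 0, "jaw": 0.3}, {"dx": 0.16, "dy": -0.083, "dz": 0.005, "yaw": 0, "jaw": 0.3}, {"dx": 0.169, "dy": -0.088, "dz": 0.005, "yaw": 0, "jaw": 0.3}, {"dx": 0.169, "dy": -0.088, "dz": 0.005, "yaw": 0, "jaw": 0.3}, {"dx": 0.169, "dy": -0.088, "dz": 0.005, "yaw": 0, "jaw": 0.3}, {"dx": 0.169, "dy": -0.088, "dz": -0.015, "yaw": 0, "jaw": 0.3}, {"dx": 0.169, "dy": -0.088, "dz": -0.025, "yaw": 0, "jaw": 0.3}, {"dx": 0.169, "dy": -0.088, "dz": -0.025, "yaw": 0, "jaw": 0.3}])

```text
clock: 5.7
eef_pos: [633.4, 126.3, 75.7]
tool_rot: [-3.137, 0.001, 1.479]
force: [-0.6, -0.4, -1.8]
width: 37.1
gripper_force: 60.0
```

```bash
python3 - <<'E'
from h import *
s=read_state(); print(s["eef_pos"],s["width"],s["force"],s["torque"])
A,_=get_image("scene"); B,_=get_image("top")
f=lambda I,x,y:cv2.resize(I[y:y+80,x:x+80],(400,400),interpolation=cv2.INTER_CUBIC)
cv2.imwrite("pics/g3.png",np.hstack([f(A,190,115),f(B,100,160)])[:,:,::-1])
E
```

```text
[633.38288404 126.25542484  75.66966489] 37.06214493474903 [-0.55563904 -0.42014841 -1.75803966] [-0.02226667  0.01567054  0.01913604]
```

View pics/g3.png

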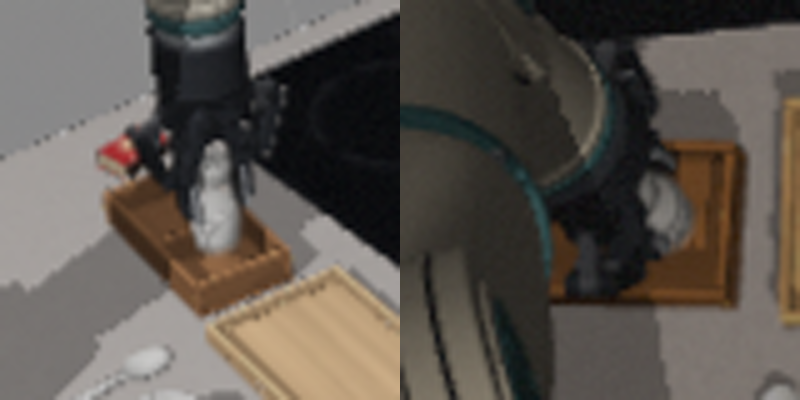

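```bash
python3 - <<'E'
from h import *
T=lambda c,x,y:(np.atleast_2d(c)+.5)/5-.5+[x,y]
print("base R edge",onz("top",T((294,210),100,160),44)[0],"rack right corners",onz("top",T([(343,143),(337,304)],100,160),35))
print("scene base bottom", onz("scene",T((217,253),190,115),42)[0], "rack right edge corners", onz("scene",T([(290,265),(197,290)],190,115),35))
B,d=get_image("top"); P=cloud("top",d)
q=P[175:225,140:180].reshape(-1,3)
r=q[(q[:,2]>28)&(q[:,2]<40)]; r=r[r[:,1]<110]; print("rim min y",np.percentile(r[:,1],[2,10,50]), len(r))
q=P[185:220,222-100:245-100] if 0 else P[190:215,148:160].reshape(-1,3)
s=q[(q[:,2]>44)&(q[:,2]<110)]; print("shaker pts y",np.percentile(s[:,1],[1,5,20]),len(s))
E
```

```text
base R edge [638.94508231 111.42552563  44.        ] rack right corners [[677.57609048  84.38141504  35.        ]
 [584.99161453  91.23159449  35.        ]]
scene base bottom [627.51661355 121.69330344  42.        ] rack right edge corners [[668.3169788   75.80298284  35.        ]
 [590.71724896  99.55904548  35.        ]]
rim min y [91.1906327  92.53034502 97.66235138] 102
shaker pts y [107.24105507 108.47287227 110.52480822] 127
```

Emit:
arm_command(deltas=[{"dx": 0.001, "dy": -0.005, "dz": -0.005, "yaw": 0, "jaw": 0.3}, {"dx": 0.001, "dy": -0.005, "dz": -0.015, "yaw": 0, "jaw": 0.3}, {"dx": 0.001, "dy": -0.005, "dz": -0.025, "yaw": 0, "jaw": 0.3}, {"dx": 0.001, "dy": -0.005, "dz": -0.03, "yaw": 0, "jaw": 0.3}, {"dx": 0.001, "dy": -0.005, "dz": -0.033, "yaw": 0, "jaw": 0.3}, {"dx": 0.001, "dy": -0.005, "dz": -0.033, "yaw": 0, "jaw": 0.3}, {"dx": 0.001, "dy": -0.005, "dz": -0.033, "yaw": 0, "jaw": 0.3}])

```text
clock: 6.55
eef_pos: [637.0, 120.8, 44.4]
tool_rot: [3.141, -0.0, 1.477]
force: [-0.2, -0.1, -0.8]
width: 37.1
gripper_force: 60.1
```

Emit:
arm_command(deltas=[{"dx": 0, "dy": 0, "dz": -0.0025, "yaw": 0, "jaw": 0.3}, {"dx": 0, "dy": 0, "dz": -0.003, "yaw": 0, "jaw": 0.3}, {"dx": 0, "dy": 0, "dz": -0.003, "yaw": 0, "jaw": 0.3}, {"dx": 0, "dy": 0, "dz": -0.003, "yaw": 0, "jaw": 0.3}])

```text
clock: 6.95
eef_pos: [637.4, 120.7, 41.9]
tool_rot: [3.141, -0.0, 1.477]
force: [-0.1, 0.4, 2.8]
width: 36.9
gripper_force: 60.7
```

Contact with the bay floor. I'll release, rise, and go above the mill.

Emit:
arm_command(deltas=[{"dx": 0, "dy": 0, "dz": 0, "yaw": 0, "jaw": 0.6}, {"dx": 0, "dy": 0, "dz": 0, "yaw": 0, "jaw": 0.8}, {"dx": 0, "dy": 0, "dz": 0, "yaw": 0, "jaw": 1}, {"dx": 0, "dy": 0, "dz": 0, "yaw": 0, "jaw": 1}, {"dx": 0, "dy": 0, "dz": 0.03, "yaw": 0, "jaw": 1}, {"dx": 0, "dy": 0, "dz": 0.08, "yaw": 0, "jaw": 1}, {"dx": 0, "dy": 0, "dz": 0.13, "yaw": 0, "jaw": 1}, {"dx": -0.02, "dy": -0.04, "dz": 0.17, "yaw": 0, "jaw": 1}, {"dx": -0.165, "dy": -0.296, "dz": 0.17, "yaw": 0, "jaw": 1}, {"dx": -0.165, "dy": -0.296, "dz": 0.17, "yaw": 0, "jaw": 1}, {"dx": -0.165, "dy": -0.296, "dz": 0.17, "yaw": 0, "jaw": 1}, {"dx": -0.165, "dy": -0.296, "dz": 0.17, "yaw": 0, "jaw": 1}, {"dx": -0.165, "dy": -0.296, "dz": 0.17, "yaw": 0, "jaw": 1}, {"dx": -0.165, "dy": -0.296, "dz": 0.17, "yaw": 0, "jaw": 1}, {"dx": -0.165, "dy": -0.296, "dz": 0.17, "yaw": 0, "jaw": 1}, {"dx": -0.165, "dy": -0.296, "dz": 0.17, "yaw": 0, "jaw": 1}, {"dx": -0.165, "dy": -0.296, "dz": 0.17, "yaw": 0, "jaw": 1}])

```text
clock: 8.65
eef_pos: [472.7, -174.1, 211.5]
tool_rot: [3.141, -0.001, 1.478]
force: [0.4, 0.6, -0.4]
width: 85.6
gripper_force: 0.0
```

```bash
python3 - <<'E'
from h import *
s=read_state(); print(s["eef_pos"],s["width"])
A,_=get_image("scene"); B,d=get_image("top")
f=lambda I,x,y:cv2.resize(I[y:y+80,x:x+80],(400,400),interpolation=cv2.INTER_CUBIC)
cv2.imwrite("pics/g4.png",np.hstack([f(A,190,115),f(B,100,160)])[:,:,::-1])
P=cloud("top",d); q=P[180:225,105:172].reshape(-1,3)
s=q[(q[:,2]>78)&(q[:,2]<105)]; print("cap",cv2.minEnclosingCircle(s[:,:2].astype(np.float32)),s.mean(0),s[:,2].max())
r=q[(q[:,2]>26)&(q[:,2]<42)]; print("rim",cv2.minAreaRect(r[:,:2].astype(np.float32)),r.min(0),r.max(0))
E
```

```text
[ 472.73356554 -174.1059253   211.49367505] 85.57125647949016
cap ((634.6175537109375, 122.42089080810547), 17.541542053222656) [633.84641835 120.30322109  91.77476751] 100.92585079509331
rim ((642.8098754882812, 177.21005249023438), (170.9114990234375, 91.12212371826172), 84.4434814453125) [589.72837619  89.49077503  26.01478486] [694.45312361 263.84095205  41.76860278]
```

View pics/g4.png

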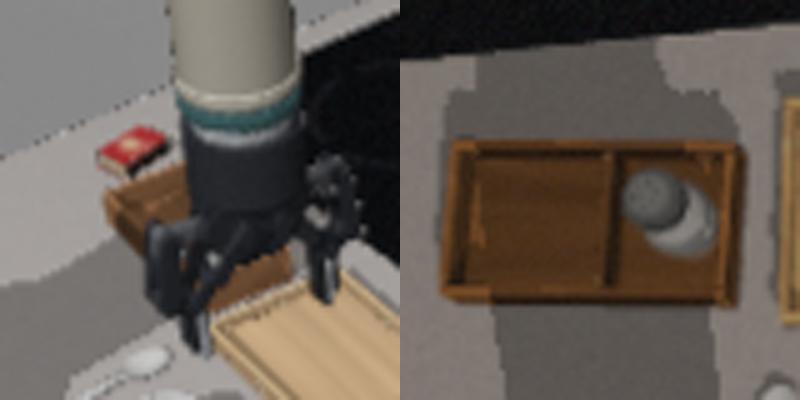

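The shaker stands in the narrow bay (top crop 670,215), and the arm is above the mill. Next I'll grip the mill's head.

Emit:
arm_command(deltas=[{"dx": 0, "dy": 0, "dz": -0.04, "yaw": 0, "jaw": 1}, {"dx": 0, "dy": 0, "dz": -0.07, "yaw": 0, "jaw": 1}, {"dx": 0, "dy": 0, "dz": -0.095, "yaw": 0, "jaw": 1}, {"dx": 0, "dy": 0, "dz": -0.107, "yaw": 0, "jaw": 1}, {"dx": 0, "dy": 0, "dz": -0.107, "yaw": 0, "jaw": 1}, {"dx": 0, "dy": 0, "dz": -0.107, "yaw": 0, "jaw": 0.5}, {"dx": 0, "dy": 0, "dz": -0.107, "yaw": 0, "jaw": 0.4}, {"dx": 0, "dy": 0, "dz": -0.107, "yaw": 0, "jaw": 0.35}, {"dx": 0, "dy": 0, "dz": -0.107, "yaw": 0, "jaw": 0.35}, {"dx": 0, "dy": 0, "dz": -0.107, "yaw": 0, "jaw": 0.35}, {"dx": 0, "dy": 0, "dz": -0.107, "yaw": 0, "jaw": 0.35}, {"dx": 0, "dy": 0, "dz": -0.107, "yaw": 0, "jaw": 0.35}])

```text
clock: 9.95
eef_pos: [473.1, -175.6, 106.1]
tool_rot: [3.138, 0.001, 1.476]
force: [-0.0, -0.0, 7.8]
width: 46.0
gripper_force: 60.0
```

Emit:
arm_command(deltas=[{"dx": 0, "dy": 0, "dz": 0.01, "yaw": 0, "jaw": 0.35}, {"dx": 0, "dy": 0, "dz": 0.035, "yaw": 0, "jaw": 0.35}, {"dx": 0, "dy": 0, "dz": 0.065, "yaw": 0, "jaw": 0.35}, {"dx": 0, "dy": 0, "dz": 0.1, "yaw": 0, "jaw": 0.35}, {"dx": 0, "dy": 0.01, "dz": 0.13, "yaw": 0, "jaw": 0.35}, {"dx": 0.01, "dy": 0.04, "dz": 0.13, "yaw": 0, "jaw": 0.35}, {"dx": 0.03, "dy": 0.08, "dz": 0.13, "yaw": 0, "jaw": 0.35}, {"dx": 0.05, "dy": 0.12, "dz": 0.13, "yaw": 0, "jaw": 0.35}, {"dx": 0.07, "dy": 0.16, "dz": 0.13, "yaw": 0, "jaw": 0.35}, {"dx": 0.09, "dy": 0.2, "dz": 0.13, "yaw": 0, "jaw": 0.35}, {"dx": 0.11, "dy": 0.24, "dz": 0.13, "yaw": 0, "jaw": 0.35}, {"dx": 0.13, "dy": 0.28, "dz": 0.13, "yaw": 0, "jaw": 0.35}, {"dx": 0.15, "dy": 0.32, "dz": 0.13, "yaw": 0, "jaw": 0.35}, {"dx": 0.165, "dy": 0.355, "dz": 0.13, "yaw": 0, "jaw": 0.35}, {"dx": 0.172, "dy": 0.377, "dz": 0.13, "yaw": 0, "jaw": 0.35}, {"dx": 0.172, "dy": 0.384, "dz": 0.13, "yaw": 0, "jaw": 0.35}, {"dx": 0.172, "dy": 0.384, "dz": 0.13, "yaw": 0, "jaw": 0.35}, {"dx": 0.172, "dy": 0.384, "dz": 0.13, "yaw": 0, "jaw": 0.35}])

```text
clock: 11.75
eef_pos: [643.6, 206.3, 234.4]
tool_rot: [-3.141, 0.002, 1.475]
force: [-0.2, -0.1, -2.9]
width: 45.7
gripper_force: 62.1
```

Emit:
arm_command(deltas=[{"dx": 0, "dy": 0, "dz": -0.03, "yaw": 0, "jaw": 0.35}, {"dx": 0, "dy": 0, "dz": -0.05, "yaw": 0, "jaw": 0.35}, {"dx": 0, "dy": 0, "dz": -0.075, "yaw": 0, "jaw": 0.35}, {"dx": 0, "dy": 0, "dz": -0.08, "yaw": 0, "jaw": 0.35}, {"dx": 0, "dy": 0, "dz": -0.08, "yaw": 0, "jaw": 0.35}, {"dx": 0, "dy": 0, "dz": -0.08, "yaw": 0, "jaw": 0.35}])

```text
clock: 12.35
eef_pos: [644.8, 208.1, 155.8]
tool_rot: [3.14, -0.001, 1.476]
force: [0.2, -1.3, -2.7]
width: 45.7
gripper_force: 62.2
```

```bash
python3 - <<'E'
from h import *
s=read_state(); print(s["eef_pos"],s["width"],s["force"],s["torque"])
A,_=get_image("scene"); B,_=get_image("top")
f=lambda I,x,y:cv2.resize(I[y:y+80,x:x+80],(400,400),interpolation=cv2.INTER_CUBIC)
cv2.imwrite("pics/g5.png",np.hstack([f(A,190,100),f(B,100,160)])[:,:,::-1])
E
```

```text
[644.80420984 208.07856776 155.75920583] 45.749669813209586 [ 0.1933928  -1.30980312 -2.74571639] [ 0.04421297 -0.00281683 -0.01081632]
```

View pics/g5.png

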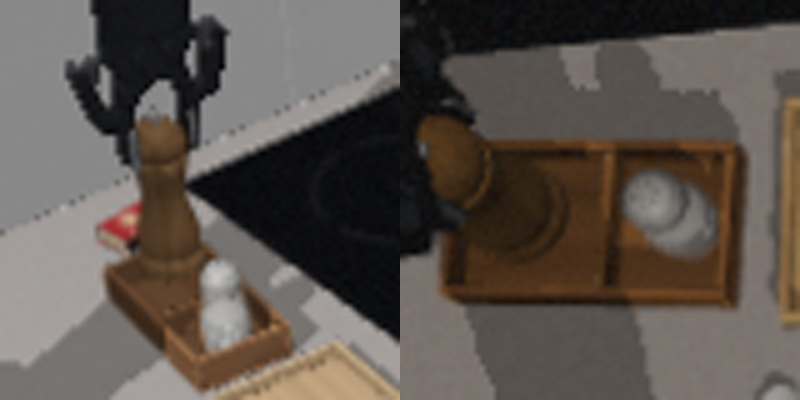

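The mill hangs upright over the wide bay, with its foot edge at (566,210) and the divider at (603,215). I'll shift it slightly towards −y and lower it.

Emit:
arm_command(deltas=[{"dx": -0.002, "dy": -0.004, "dz": -0.005, "yaw": 0, "jaw": 0.35}, {"dx": -0.002, "dy": -0.004, "dz": -0.02, "yaw": 0, "jaw": 0.35}, {"dx": -0.002, "dy": -0.004, "dz": -0.032, "yaw": 0, "jaw": 0.35}, {"dx": -0.002, "dy": -0.004, "dz": -0.039, "yaw": 0, "jaw": 0.35}, {"dx": -0.002, "dy": -0.004, "dz": -0.041, "yaw": 0, "jaw": 0.35}, {"dx": -0.002, "dy": -0.004, "dz": -0.042, "yaw": 0, "jaw": 0.35}, {"dx": -0.002, "dy": -0.004, "dz": -0.042, "yaw": 0, "jaw": 0.35}, {"dx": -0.002, "dy": -0.004, "dz": -0.042, "yaw": 0, "jaw": 0.35}])

```text
clock: 13.25
eef_pos: [641.2, 204.9, 114.3]
tool_rot: [-3.141, 0.001, 1.477]
force: [-5.8, -2.7, 15.2]
width: 45.8
gripper_force: 63.4
```

Emit:
arm_command(deltas=[{"dx": 0, "dy": 0, "dz": 0.001, "yaw": 0, "jaw": 0.6}, {"dx": 0, "dy": 0, "dz": 0.001, "yaw": 0, "jaw": 0.8}, {"dx": 0, "dy": 0, "dz": 0.001, "yaw": 0, "jaw": 1}, {"dx": 0, "dy": 0, "dz": 0.001, "yaw": 0, "jaw": 1}, {"dx": 0, "dy": 0, "dz": 0.02, "yaw": 0, "jaw": 1}, {"dx": 0, "dy": 0, "dz": 0.06, "yaw": 0, "jaw": 1}, {"dx": 0, "dy": 0, "dz": 0.09, "yaw": 0, "jaw": 1}, {"dx": -0.173, "dy": -0.238, "dz": 0.09, "yaw": 10, "jaw": 1}, {"dx": -0.173, "dy": -0.238, "dz": 0.09, "yaw": 10, "jaw": 1}, {"dx": -0.173, "dy": -0.238, "dz": 0.09, "yaw": 10, "jaw": 1}, {"dx": -0.173, "dy": -0.238, "dz": 0.09, "yaw": 10, "jaw": 1}, {"dx": -0.173, "dy": -0.238, "dz": 0.09, "yaw": 10, "jaw": 1}, {"dx": -0.173, "dy": -0.238, "dz": 0.06, "yaw": 10, "jaw": 1}, {"dx": -0.173, "dy": -0.238, "dz": 0.02, "yaw": 10, "jaw": 1}, {"dx": -0.173, "dy": -0.238, "dz": 0.01, "yaw": 10, "jaw": 1}, {"dx": -0.173, "dy": -0.238, "dz": 0.01, "yaw": 10, "jaw": 1}])

```text
clock: 14.85
eef_pos: [468.6, -32.5, 121.4]
tool_rot: [-3.139, -0.001, 1.652]
force: [0.3, 0.5, 0.9]
width: 85.6
gripper_force: 0.0
```

```bash
python3 - <<'E'
from h import *
s=read_state(); print(s["eef_pos"],s["tool_rot"])
A,_=get_image("scene"); B,d=get_image("top")
f=lambda I,x,y:cv2.resize(I[y:y+80,x:x+80],(400,400),interpolation=cv2.INTER_CUBIC)
cv2.imwrite("pics/g6.png",np.hstack([f(A,190,120),f(B,100,160)])[:,:,::-1])
P=cloud("top",d); q=P[180:225,95:172].reshape(-1,3)
s=q[(q[:,2]>118)&(q[:,2]<165)]; print("mill head",cv2.minEnclosingCircle(s[:,:2].astype(np.float32)),s[:,2].max())
# cup rim from initial picture (white, low saturation, rim heights by depth)
f0=np.load("top0.npz"); P=cloud("top",f0["d"]); q=P[240:275,198:227].reshape(-1,3)
r=q[(q[:,2]>42)&(q[:,2]<56)][:,:2].astype(np.float32); r=r[r[:,1]>-66]
A_=np.c_[2*r,np.ones(len(r))]; x=np.linalg.lstsq(A_,(r**2).sum(1),rcond=None)[0]; print("rim fit",x[:2],np.sqrt(x[2]+x[:2]@x[:2]),len(r),r.min(0),r.max(0))
E
```

```text
[468.62436269 -32.54221525 121.41461045] [-3.13932359e+00 -1.07010605e-03  1.65245260e+00]
mill head ((639.4054565429688, 203.92257690429688), 25.55628776550293) 159.33421901020188
rim fit [469.66146108 -34.24279547] 29.943226388322564 117 [438.0322  -65.74718] [501.44382    -2.5727303]
```

View pics/g6.png

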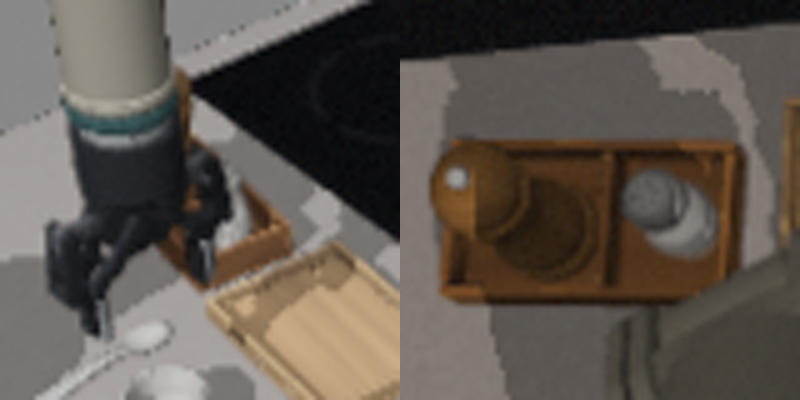

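Mill and shaker both stand in their bays (knob (457,178), shaker (670,215) in the top crop). The cup rim fit gives (470,−34), so I'll grip the cup across its handle direction.

Emit:
arm_command(deltas=[{"dx": 0.001, "dy": -0.001, "dz": -0.03, "yaw": 0, "jaw": 1}, {"dx": 0.001, "dy": -0.001, "dz": -0.06, "yaw": 0, "jaw": 1}, {"dx": 0.001, "dy": -0.001, "dz": -0.085, "yaw": 0, "jaw": 1}, {"dx": 0.001, "dy": -0.001, "dz": -0.099, "yaw": 0, "jaw": 1}, {"dx": 0.001, "dy": -0.001, "dz": -0.099, "yaw": 0, "jaw": 1}, {"dx": 0.001, "dy": -0.001, "dz": -0.099, "yaw": 0, "jaw": 0.7}, {"dx": 0.001, "dy": -0.001, "dz": -0.099, "yaw": 0, "jaw": 0.5}, {"dx": 0.001, "dy": -0.001, "dz": -0.099, "yaw": 0, "jaw": 0.5}, {"dx": 0.001, "dy": -0.001, "dz": -0.099, "yaw": 0, "jaw": 0.5}, {"dx": 0.001, "dy": -0.001, "dz": -0.099, "yaw": 0, "jaw": 0.5}, {"dx": 0.001, "dy": -0.001, "dz": -0.099, "yaw": 0, "jaw": 0.5}, {"dx": 0.001, "dy": -0.001, "dz": -0.099, "yaw": 0, "jaw": 0.5}])

```text
clock: 16.15
eef_pos: [471.2, -34.0, 25.3]
tool_rot: [3.138, 0.0, 1.652]
force: [-1.5, 0.6, 8.2]
width: 60.1
gripper_force: 62.5
```

Emit:
arm_command(deltas=[{"dx": 0, "dy": 0, "dz": 0.01, "yaw": 0, "jaw": 0.5}, {"dx": 0, "dy": 0, "dz": 0.03, "yaw": 0, "jaw": 0.5}, {"dx": 0, "dy": 0, "dz": 0.05, "yaw": 0, "jaw": 0.5}, {"dx": 0.014, "dy": -0.02, "dz": 0.06, "yaw": 0, "jaw": 0.5}, {"dx": 0.034, "dy": -0.05, "dz": 0.06, "yaw": 0, "jaw": 0.5}, {"dx": 0.064, "dy": -0.08, "dz": 0.06, "yaw": 0, "jaw": 0.5}, {"dx": 0.094, "dy": -0.115, "dz": 0.06, "yaw": 0, "jaw": 0.5}, {"dx": 0.124, "dy": -0.15, "dz": 0.06, "yaw": 0, "jaw": 0.5}, {"dx": 0.15, "dy": -0.18, "dz": 0.06, "yaw": 0, "jaw": 0.5}, {"dx": 0.163, "dy": -0.201, "dz": 0.06, "yaw": 0, "jaw": 0.5}, {"dx": 0.163, "dy": -0.201, "dz": 0.06, "yaw": 0, "jaw": 0.5}, {"dx": 0.163, "dy": -0.201, "dz": 0.045, "yaw": 0, "jaw": 0.5}, {"dx": 0.163, "dy": -0.201, "dz": 0.03, "yaw": 0, "jaw": 0.5}, {"dx": 0.163, "dy": -0.201, "dz": 0.018, "yaw": 0, "jaw": 0.5}, {"dx": 0.163, "dy": -0.201, "dz": 0.012, "yaw": 0, "jaw": 0.5}, {"dx": 0.163, "dy": -0.201, "dz": 0.012, "yaw": 0, "jaw": 0.5}, {"dx": 0.163, "dy": -0.201, "dz": 0.012, "yaw": 0, "jaw": 0.5}])

```text
clock: 17.85
eef_pos: [632.7, -234.7, 34.9]
tool_rot: [-3.141, -0.0, 1.652]
force: [0.9, -0.1, -1.3]
width: 59.9
gripper_force: 65.0
```

Emit:
arm_command(deltas=[{"dx": 0.002, "dy": -0.001, "dz": 0, "yaw": 0, "jaw": 0.5}, {"dx": 0.002, "dy": -0.001, "dz": -0.001, "yaw": 0, "jaw": 0.5}, {"dx": 0.002, "dy": -0.001, "dz": -0.003, "yaw": 0, "jaw": 0.5}, {"dx": 0.002, "dy": -0.001, "dz": -0.003, "yaw": 0, "jaw": 0.5}])

```text
clock: 18.25
eef_pos: [635.5, -236.7, 34.4]
tool_rot: [3.141, 0.001, 1.651]
force: [-3.8, 0.6, 11.3]
width: 59.7
gripper_force: 66.0
```

Emit:
arm_command(deltas=[{"dx": 0, "dy": 0, "dz": 0, "yaw": 0, "jaw": 0.8}, {"dx": 0, "dy": 0, "dz": 0, "yaw": 0, "jaw": 1}, {"dx": 0, "dy": 0, "dz": 0, "yaw": 0, "jaw": 1}, {"dx": 0, "dy": 0, "dz": 0.02, "yaw": 0, "jaw": 1}, {"dx": 0, "dy": 0, "dz": 0.06, "yaw": 0, "jaw": 1}, {"dx": -0.186, "dy": -0.077, "dz": 0.06, "yaw": -84.6, "jaw": 0.6}, {"dx": -0.186, "dy": -0.077, "dz": 0.06, "yaw": -84.6, "jaw": 0.6}, {"dx": -0.186, "dy": -0.077, "dz": 0.06, "yaw": -84.6, "jaw": 0.6}, {"dx": -0.186, "dy": -0.077, "dz": 0.06, "yaw": -84.6, "jaw": 0.6}, {"dx": -0.186, "dy": -0.077, "dz": 0.06, "yaw": -84.6, "jaw": 0.6}, {"dx": -0.186, "dy": -0.077, "dz": 0.06, "yaw": -84.6, "jaw": 0.6}, {"dx": -0.186, "dy": -0.077, "dz": 0.06, "yaw": -84.6, "jaw": 0.6}, {"dx": -0.186, "dy": -0.077, "dz": 0.06, "yaw": -84.6, "jaw": 0.6}, {"dx": -0.186, "dy": -0.077, "dz": 0.06, "yaw": -84.6, "jaw": 0.6}, {"dx": -0.186, "dy": -0.077, "dz": 0.06, "yaw": -84.6, "jaw": 0.6}, {"dx": -0.186, "dy": -0.077, "dz": 0.06, "yaw": -84.6, "jaw": 0.6}, {"dx": -0.186, "dy": -0.077, "dz": 0.06, "yaw": -84.6, "jaw": 0.6}])

```text
clock: 19.95
eef_pos: [449.0, -313.2, 92.2]
tool_rot: [-3.142, 0.0, 0.178]
force: [-0.4, -0.7, 1.3]
width: 51.0
gripper_force: 0.0
```

```bash
python3 - <<'E'
from h import *
s=read_state(); print(s["eef_pos"],s["tool_rot"],s["width"])
A,_=get_image("scene"); B,d=get_image("top")
f=lambda I,x,y,w=80:cv2.resize(I[y:y+w,x:x+w],(400,400),interpolation=cv2.INTER_CUBIC)
cv2.imwrite("pics/g7.png",np.hstack([f(A,235,190,100),f(B,245,170,100)])[:,:,::-1])
P=cloud("top",d); q=P[170:220,262:310].reshape(-1,3)
r=q[(q[:,2]>53)&(q[:,2]<66)][:,:2]; x=np.linalg.lstsq(np.c_[2*r,np.ones(len(r))],(r**2).sum(1),rcond=None)[0]; print("rim fit",x[:2],np.sqrt(x[2]+x[:2]@x[:2]),len(r),r.min(0),r.max(0))
E
```

```text
[ 449.00289831 -313.17408996   92.19826279] [-3.14153441e+00  1.15651440e-04  1.78230148e-01] 51.03120710388112
rim fit [ 634.80479262 -242.26571333] 31.286085555812782 114 [ 602.23726527 -286.90554394] [ 663.36694492 -208.08837985]
```

View pics/g7.png

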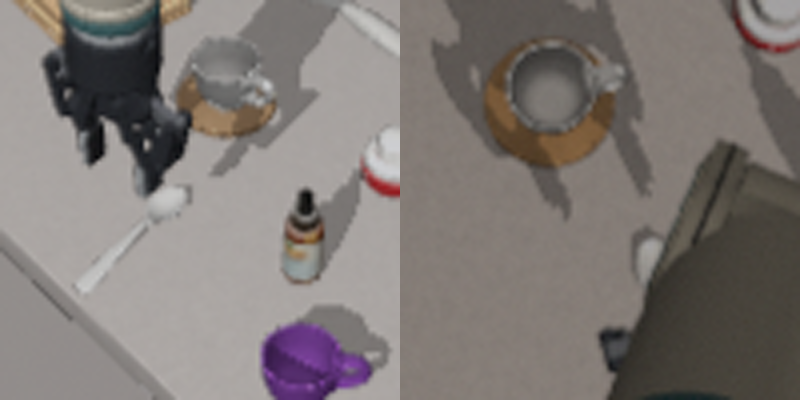

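The cup is upright on the coaster (top crop 550,87), and spoon B lies under the gripper. I'll go down to it.

Emit:
arm_command(deltas=[{"dx": 0.001, "dy": 0, "dz": -0.04, "yaw": 0, "jaw": 0.6}, {"dx": 0.001, "dy": 0, "dz": -0.07, "yaw": 0, "jaw": 0.6}, {"dx": 0.001, "dy": 0, "dz": -0.083, "yaw": 0, "jaw": 0.6}, {"dx": 0.001, "dy": 0, "dz": -0.089, "yaw": 0, "jaw": 0.6}, {"dx": 0.001, "dy": 0, "dz": -0.089, "yaw": 0, "jaw": 0.6}, {"dx": 0.001, "dy": 0, "dz": -0.089, "yaw": 0, "jaw": 0.6}])

```text
clock: 20.65
eef_pos: [450.6, -313.9, 4.3]
tool_rot: [3.14, -0.001, 0.175]
force: [0.0, -0.9, -0.5]
width: 51.5
gripper_force: 0.0
```

Emit:
arm_command(deltas=[{"dx": 0, "dy": 0, "dz": -0.003, "yaw": 0, "jaw": 0.6}, {"dx": 0, "dy": 0, "dz": -0.003, "yaw": 0, "jaw": 0.4}, {"dx": 0, "dy": 0, "dz": -0.003, "yaw": 0, "jaw": 0.2}, {"dx": 0, "dy": 0, "dz": -0.003, "yaw": 0, "jaw": 0.05}, {"dx": 0, "dy": 0, "dz": -0.003, "yaw": 0, "jaw": 0.05}, {"dx": 0, "dy": 0, "dz": -0.003, "yaw": 0, "jaw": 0.05}, {"dx": 0, "dy": 0, "dz": -0.003, "yaw": 0, "jaw": 0.05}, {"dx": 0, "dy": 0, "dz": -0.003, "yaw": 0, "jaw": 0.05}])

```text
clock: 21.45
eef_pos: [450.2, -313.7, 1.2]
tool_rot: [3.141, -0.001, 0.175]
force: [-0.1, -0.1, 5.5]
width: 19.8
gripper_force: 58.3
```

Emit:
arm_command(deltas=[{"dx": 0, "dy": 0, "dz": 0.015, "yaw": 0, "jaw": 0.05}, {"dx": 0, "dy": 0, "dz": 0.045, "yaw": 0, "jaw": 0.05}, {"dx": 0, "dy": 0, "dz": 0.08, "yaw": 0, "jaw": 0.05}, {"dx": 0, "dy": 0, "dz": 0.11, "yaw": 0, "jaw": 0.05}, {"dx": 0.02, "dy": 0.026, "dz": 0.11, "yaw": 6, "jaw": 0.05}, {"dx": 0.04, "dy": 0.053, "dz": 0.11, "yaw": 13, "jaw": 0.05}, {"dx": 0.06, "dy": 0.08, "dz": 0.11, "yaw": 20, "jaw": 0.05}, {"dx": 0.08, "dy": 0.105, "dz": 0.11, "yaw": 27, "jaw": 0.05}, {"dx": 0.1, "dy": 0.132, "dz": 0.11, "yaw": 35, "jaw": 0.05}, {"dx": 0.12, "dy": 0.158, "dz": 0.11, "yaw": 43, "jaw": 0.05}, {"dx": 0.14, "dy": 0.184, "dz": 0.11, "yaw": 51, "jaw": 0.05}, {"dx": 0.16, "dy": 0.21, "dz": 0.11, "yaw": 59, "jaw": 0.05}, {"dx": 0.18, "dy": 0.237, "dz": 0.11, "yaw": 67, "jaw": 0.05}, {"dx": 0.2, "dy": 0.263, "dz": 0.11, "yaw": 74, "jaw": 0.05}, {"dx": 0.209, "dy": 0.275, "dz": 0.11, "yaw": 76, "jaw": 0.05}, {"dx": 0.209, "dy": 0.275, "dz": 0.11, "yaw": 76, "jaw": 0.05}, {"dx": 0.209, "dy": 0.275, "dz": 0.08, "yaw": 76, "jaw": 0.05}, {"dx": 0.209, "dy": 0.275, "dz": 0.05, "yaw": 76, "jaw": 0.05}, {"dx": 0.209, "dy": 0.275, "dz": 0.05, "yaw": 76, "jaw": 0.05}, {"dx": 0.209, "dy": 0.275, "dz": 0.05, "yaw": 76, "jaw": 0.05}])

```text
clock: 23.45
eef_pos: [658.0, -40.3, 50.6]
tool_rot: [-3.14, 0.001, 1.498]
force: [0.7, -0.2, 0.2]
width: 19.6
gripper_force: 58.7
```

```bash
python3 - <<'E'
from h import *
s=read_state(); print(s["eef_pos"],s["tool_rot"],s["width"],s["force"])
A,_=get_image("scene"); B,d=get_image("top")
f=lambda I,x,y,w=80:cv2.resize(I[y:y+w,x:x+w],(400,400),interpolation=cv2.INTER_CUBIC)
cv2.imwrite("pics/g8.png",np.hstack([f(A,215,130,100),f(B,160,150,100)])[:,:,::-1])
E
```

```text
[657.97223352 -40.32160192  50.55401085] [-3.14016970e+00  1.47951173e-03  1.49842712e+00] 19.63545872942589 [ 0.67494936 -0.16994999  0.15144433]
```

View pics/g8.png

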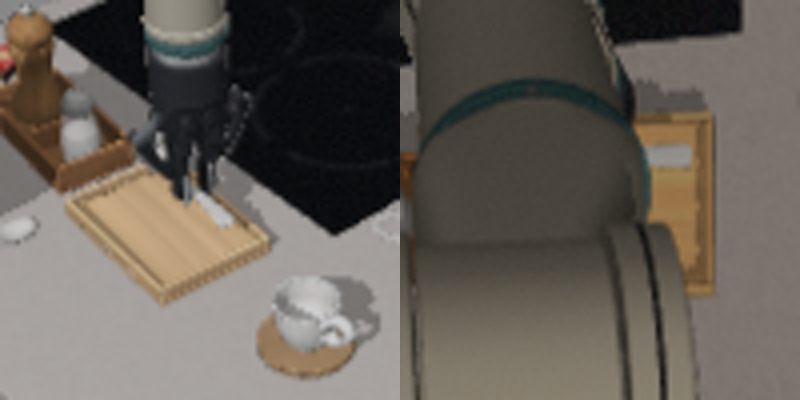

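Emit:
arm_command(deltas=[{"dx": 0, "dy": 0.001, "dz": -0.015, "yaw": 0, "jaw": 0.05}, {"dx": 0, "dy": 0.001, "dz": -0.03, "yaw": 0, "jaw": 0.05}, {"dx": 0, "dy": 0.001, "dz": -0.04, "yaw": 0, "jaw": 0.05}, {"dx": 0, "dy": 0.001, "dz": -0.043, "yaw": 0, "jaw": 0.05}, {"dx": 0, "dy": 0.001, "dz": -0.043, "yaw": 0, "jaw": 0.05}, {"dx": 0, "dy": 0.001, "dz": -0.043, "yaw": 0, "jaw": 0.05}])

```text
clock: 24.15
eef_pos: [657.8, -37.4, 7.2]
tool_rot: [-3.139, 0.001, 1.501]
force: [-3.3, -0.6, 6.9]
width: 20.0
gripper_force: 59.3
```

Emit:
arm_command(deltas=[{"dx": 0, "dy": 0, "dz": 0, "yaw": 0, "jaw": 0.33}, {"dx": 0, "dy": 0, "dz": 0, "yaw": 0, "jaw": 0.33}, {"dx": 0, "dy": 0, "dz": 0, "yaw": 0, "jaw": 0.33}, {"dx": 0, "dy": 0, "dz": 0.02, "yaw": 0, "jaw": 0.33}, {"dx": 0, "dy": 0, "dz": 0.06, "yaw": 0, "jaw": 0.33}, {"dx": 0, "dy": 0, "dz": 0.1, "yaw": 0, "jaw": 0.6}, {"dx": -0.199, "dy": 0.107, "dz": 0.085, "yaw": -82.3, "jaw": 0.6}, {"dx": -0.199, "dy": 0.107, "dz": 0.085, "yaw": -82.3, "jaw": 0.6}, {"dx": -0.199, "dy": 0.107, "dz": 0.085, "yaw": -82.3, "jaw": 0.6}, {"dx": -0.199, "dy": 0.107, "dz": 0.085, "yaw": -82.3, "jaw": 0.6}, {"dx": -0.199, "dy": 0.107, "dz": 0.085, "yaw": -82.3, "jaw": 0.6}, {"dx": -0.199, "dy": 0.107, "dz": 0.085, "yaw": -82.3, "jaw": 0.6}, {"dx": -0.199, "dy": 0.107, "dz": 0.085, "yaw": -82.3, "jaw": 0.6}, {"dx": -0.199, "dy": 0.107, "dz": 0.085, "yaw": -82.3, "jaw": 0.6}, {"dx": -0.199, "dy": 0.107, "dz": 0.085, "yaw": -82.3, "jaw": 0.6}, {"dx": -0.199, "dy": 0.107, "dz": 0.085, "yaw": -82.3, "jaw": 0.6}, {"dx": -0.199, "dy": 0.107, "dz": 0.085, "yaw": -82.3, "jaw": 0.6}, {"dx": -0.199, "dy": 0.107, "dz": 0.085, "yaw": -82.3, "jaw": 0.6}])

```text
clock: 25.95
eef_pos: [460.0, 69.8, 92.3]
tool_rot: [3.142, -0.0, 0.067]
force: [0.5, -0.2, -0.1]
width: 51.3
gripper_force: 0.0
```

```bash
python3 - <<'E'
from h import *
s=read_state(); print(s["eef_pos"],s["tool_rot"],s["width"],s["force"])
A,_=get_image("scene"); B,d=get_image("top")
f=lambda I,x,y,w=80:cv2.resize(I[y:y+w,x:x+w],(400,400),interpolation=cv2.INTER_CUBIC)
cv2.imwrite("pics/g9.png",np.hstack([f(A,175,140,100),f(B,140,175,100)])[:,:,::-1])
E
```

```text
[459.95371063  69.75625455  92.26435333] [ 3.14153356e+00 -1.06542475e-04  6.72933601e-02] 51.25150734841321 [ 0.49698607 -0.19760395 -0.0781746 ]
```

View pics/g9.png

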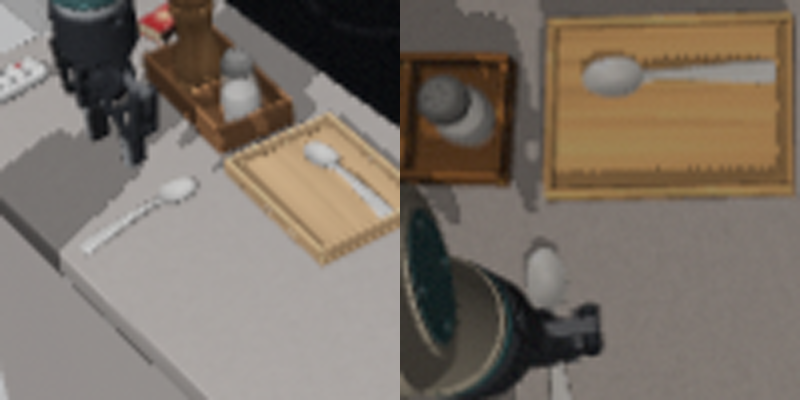

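Spoon B lies flat in the tray, from (582,75) to (775,70) in the top crop. Now I'll grip spoon A.

Emit:
arm_command(deltas=[{"dx": -0.001, "dy": 0, "dz": -0.04, "yaw": 0, "jaw": 0.6}, {"dx": -0.001, "dy": 0, "dz": -0.07, "yaw": 0, "jaw": 0.6}, {"dx": -0.001, "dy": 0, "dz": -0.085, "yaw": 0, "jaw": 0.6}, {"dx": -0.001, "dy": 0, "dz": -0.0915, "yaw": 0, "jaw": 0.6}, {"dx": -0.001, "dy": 0, "dz": -0.0915, "yaw": 0, "jaw": 0.6}, {"dx": -0.001, "dy": 0, "dz": -0.0915, "yaw": 0, "jaw": 0.4}, {"dx": -0.001, "dy": 0, "dz": -0.0915, "yaw": 0, "jaw": 0.2}, {"dx": -0.001, "dy": 0, "dz": -0.0915, "yaw": 0, "jaw": 0.05}, {"dx": -0.001, "dy": 0, "dz": -0.0915, "yaw": 0, "jaw": 0.05}, {"dx": -0.001, "dy": 0, "dz": -0.0915, "yaw": 0, "jaw": 0.05}, {"dx": -0.001, "dy": 0, "dz": -0.0915, "yaw": 0, "jaw": 0.05}, {"dx": -0.001, "dy": 0, "dz": -0.0915, "yaw": 0, "jaw": 0.05}])

```text
clock: 27.25
eef_pos: [459.2, 69.6, 1.2]
tool_rot: [-3.141, -0.001, 0.065]
force: [-0.2, -0.4, 5.5]
width: 19.7
gripper_force: 59.0
```

Emit:
arm_command(deltas=[{"dx": 0, "dy": 0, "dz": 0.015, "yaw": 0, "jaw": 0.05}, {"dx": 0, "dy": 0, "dz": 0.045, "yaw": 0, "jaw": 0.05}, {"dx": 0, "dy": 0, "dz": 0.08, "yaw": 0, "jaw": 0.05}, {"dx": 0.005, "dy": -0.004, "dz": 0.09, "yaw": 5, "jaw": 0.05}, {"dx": 0.02, "dy": -0.014, "dz": 0.09, "yaw": 12, "jaw": 0.05}, {"dx": 0.035, "dy": -0.024, "dz": 0.09, "yaw": 20, "jaw": 0.05}, {"dx": 0.05, "dy": -0.035, "dz": 0.09, "yaw": 28, "jaw": 0.05}, {"dx": 0.065, "dy": -0.045, "dz": 0.09, "yaw": 36, "jaw": 0.05}, {"dx": 0.08, "dy": -0.055, "dz": 0.09, "yaw": 44, "jaw": 0.05}, {"dx": 0.095, "dy": -0.066, "dz": 0.09, "yaw": 52, "jaw": 0.05}, {"dx": 0.11, "dy": -0.076, "dz": 0.09, "yaw": 60, "jaw": 0.05}, {"dx": 0.125, "dy": -0.087, "dz": 0.09, "yaw": 68, "jaw": 0.05}, {"dx": 0.14, "dy": -0.097, "dz": 0.09, "yaw": 76, "jaw": 0.05}, {"dx": 0.147, "dy": -0.102, "dz": 0.09, "yaw": 82.3, "jaw": 0.05}, {"dx": 0.147, "dy": -0.102, "dz": 0.09, "yaw": 82.3, "jaw": 0.05}, {"dx": 0.147, "dy": -0.102, "dz": 0.07, "yaw": 82.3, "jaw": 0.05}, {"dx": 0.147, "dy": -0.102, "dz": 0.05, "yaw": 82.3, "jaw": 0.05}, {"dx": 0.147, "dy": -0.102, "dz": 0.05, "yaw": 82.3, "jaw": 0.05}, {"dx": 0.147, "dy": -0.102, "dz": 0.05, "yaw": 82.3, "jaw": 0.05}])

```text
clock: 29.15
eef_pos: [605.1, -31.9, 50.7]
tool_rot: [-3.14, 0.0, 1.5]
force: [0.4, 0.1, 0.4]
width: 19.8
gripper_force: 58.8
```

Emit:
arm_command(deltas=[{"dx": 0, "dy": 0, "dz": -0.015, "yaw": 0, "jaw": 0.05}, {"dx": 0, "dy": 0, "dz": -0.03, "yaw": 0, "jaw": 0.05}, {"dx": 0, "dy": 0, "dz": -0.04, "yaw": 0, "jaw": 0.05}, {"dx": 0, "dy": 0, "dz": -0.0425, "yaw": 0, "jaw": 0.05}, {"dx": 0, "dy": 0, "dz": -0.0425, "yaw": 0, "jaw": 0.05}, {"dx": 0, "dy": 0, "dz": -0.0425, "yaw": 0, "jaw": 0.05}])

```text
clock: 29.75
eef_pos: [605.9, -32.5, 8.1]
tool_rot: [3.142, 0.0, 1.501]
force: [1.1, -0.4, -0.2]
width: 19.7
gripper_force: 58.8
```

Emit:
arm_command(deltas=[{"dx": 0, "dy": 0, "dz": -0.0015, "yaw": 0, "jaw": 0.05}, {"dx": 0, "dy": 0, "dz": -0.0015, "yaw": 0, "jaw": 0.05}, {"dx": 0, "dy": 0, "dz": -0.0015, "yaw": 0, "jaw": 0.33}, {"dx": 0, "dy": 0, "dz": -0.0015, "yaw": 0, "jaw": 0.33}, {"dx": 0, "dy": 0, "dz": -0.0015, "yaw": 0, "jaw": 0.33}, {"dx": 0, "dy": 0, "dz": 0.015, "yaw": 0, "jaw": 0.33}, {"dx": 0, "dy": 0, "dz": 0.06, "yaw": 0, "jaw": 0.33}, {"dx": 0, "dy": 0, "dz": 0.11, "yaw": 0, "jaw": 0.33}, {"dx": 0, "dy": 0, "dz": 0.16, "yaw": 0, "jaw": 0.33}, {"dx": -0.15, "dy": 0, "dz": 0.16, "yaw": 0, "jaw": 0.33}, {"dx": -0.15, "dy": 0, "dz": 0.16, "yaw": 0, "jaw": 0.33}, {"dx": -0.15, "dy": 0, "dz": 0.16, "yaw": 0, "jaw": 0.33}, {"dx": -0.15, "dy": 0, "dz": 0.16, "yaw": 0, "jaw": 0.33}, {"dx": -0.15, "dy": 0, "dz": 0.16, "yaw": 0, "jaw": 0.33}, {"dx": -0.15, "dy": 0, "dz": 0.16, "yaw": 0, "jaw": 0.33}])

```text
clock: 31.25
eef_pos: [458.1, -32.4, 169.4]
tool_rot: [3.138, -0.0, 1.501]
force: [1.2, 0.7, -0.1]
width: 28.2
gripper_force: 0.0
```

```bash
python3 - <<'E'
from h import *
s=read_state(); print(s["eef_pos"],s["force"])
A,_=get_image("scene"); B,d=get_image("top")
g=cv2.resize(B[165:305,95:345],None,fx=3.2,fy=3.2,interpolation=cv2.INTER_CUBIC)
cv2.imwrite("pics/end.png",g[:,:,::-1])
P=cloud("top",d); q=P[170:220,262:310].reshape(-1,3)
r=q[(q[:,2]>53)&(q[:,2]<66)][:,:2]
for _ in range(6):
    x=np.linalg.lstsq(np.c_[2*r,np.ones(len(r))],(r**2).sum(1),rcond=None)[0]; e=abs(np.linalg.norm(r-x[:2],axis=1)-31); r=r[e<max(4,np.percentile(e,85))]
print("cup rim",x[:2],np.sqrt(x[2]+x[:2]@x[:2]),len(r))
q=P[180:215,95:172].reshape(-1,3)
for lo,hi in((118,165),(78,105)):
    k=q[(q[:,2]>lo)&(q[:,2]<hi)]; print(cv2.minEnclosingCircle(k[:,:2].astype(np.float32)))
E
```

```text
[458.06192804 -32.3660298  169.36407938] [ 1.15143512  0.66043117 -0.07491505]
cup rim [ 634.04066929 -238.88734052] 30.168021224798693 85
((639.57861328125, 204.2578887939453), 25.503427505493164)
((629.8818359375, 152.019775390625), 45.72774124145508)
```

View pics/end.png

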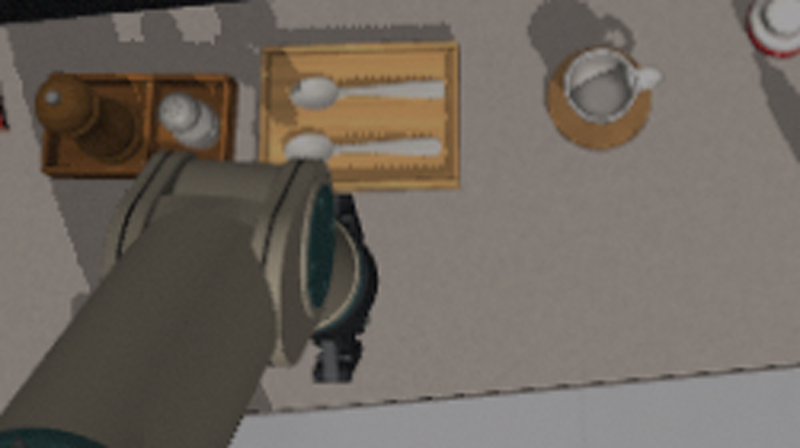

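The final top view shows the mill (54,98) and shaker (180,108) standing in their bays. Both spoons lie side by side in the tray (middles at 367,92 and 363,147), and the cup stands on the coaster (599,85). The arm is clear, so I'm handing in.

```bash
python3 -c "
from cell import *; print(finish_job())"
```

```text
the job is handed in; nothing more can be done
None
```

I handed the job in at about 31 s: the mill and shaker stand in their bays, both spoons lie side by side in the tray and the cup is on the coaster, all by my own final camera check, as no verdict came back.

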